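Sweep the setting anvils off the slab into the tray

ROBOT

A 6-joint arm with a two-finger parallel gripper is mounted at the origin on the work surface. World frame = base frame: x ahead of the robot, y to its left, z up, the work surface at z = 0. Lengths are in m, angles in rad, forces in N, time in s.
With the tool pointing down it reaches from about 0.3 to 0.775 m from the base axis. Payload 14.6 kg.
Tool frame: the origin (TCP) lies at the very end of the fingers, on their centre line; the grasp point (between the pads) lies 19 mm behind it; z points along the fingers, y is the line along which they close (so a half turn about z gives the same grasp; the last joint's range is limited). The gripper opens to 94 mm and grips with 3 to 60 N. Pads are 16 mm wide; open, the fingers measure 119 mm over their backs; the gripper's body (75 mm by 177 mm) begins 78 mm behind the grasp point.
Start: joints at [1.099, 0.3, 1.521, -0, 1.321, -0.067], TCP at [0.217, 0.506, 0.174] pointing down, gripper open.
Joint ranges: [-3.03, 3.03], [-0.79, 2.21], [0.23, 2.52], [-1.04, 4.18], [0, 3.07], [-2.55, 2.55]. Speed limits (rad/s): [2.22, 2.22, 2.57, 3.14, 3.14, 3.14].

INTERFACE

Orientations are given as [roll, pitch, yaw] about the fixed x, y, z axes, in that order (R = Rz(yaw) Ry(pitch) Rx(roll)).
In Python, from station import ctrl gives the robot as it stands.
- The arm moves only by the tool move_arm, never from a script. Its argument "increments" is a list of rows, each a list of 7 numbers: the opening, from 0 (shut) to 1 (fully open), then the shift along the tool's x, y, z in units of 50 mm (1.0 is 50 mm), then the turn, a rotation vector about the tool's x, y, z in rad. In form: [[claw, tx, ty, tz, rx, ry, rz], ...]. A call has 1 to 20 rows; each row shifts and turns the commanded pose from where the row before left it, along the tool's axes as they then stand; what a row does not reach is not made up. A row lasts 1/10 s, in which the tool goes at most 50 mm and 8.59 degrees, less where a joint would pass 70% of its speed; a pose out of reach is approached as far as the arm can. A call is refused whole if a number of a shift passes 1 or a number of a turn 0.15, either way. A call with a gripper value outside its range is refused whole. The fingers move at their own pace and stop on an object; "force" is the grip in N (left out, the last holds). Time passes only in rows, so rows that do not move let the fingers close. It gives the time, the measured TCP pose, the force, the opening and the grip force at its end, in the units of the state.
- ctrl.get_obs(): the state, without advancing time (a new reading comes with each control period).
- ctrl.camera(name): name is "scene" or "side" or "wrist"; returns a dict with "color" (400x640x3 uint8, blue, green, red), "K" (3x3 intrinsics, pixels), "pose" (4x4, takes a point from camera to world coordinates); the wrist camera has in their place "tool_from_camera" (4x4, takes a point from camera to tool coordinates, whose origin is the TCP and whose axes are the flange's). Camera axes: x right, y down, z forward; pixel columns grow to the right and rows downward; lengths in m; the calibration is good to about 2 mm. The wrist camera is an equidistant fisheye: a pixel r from the principal point sees the ray r / f radians off the axis. A picture is of the moment at which its call begins: read the wrist's pose just before it. There is no depth.
- ctrl.hand_in(): hands the job in; it is judged then, once.
Trained networks look in a picture, given as the dict that the camera call returned (one of the last four; its "shot" number tells which), for a name from the list of things; names that differ only in an ending like _2 or _b are one class to them, and where a whole thing is asked for, a point or a joint stands for the part that bears it (a point fixed in the world has none). Each returns a list of dicts, best first, with "conf" (0 to 1); they miss things now and then, are a little off and sometimes report something else, mostly with a low value. They report only what shows in the picture. A call takes as long as a camera call.
- ctrl.cut_out(name, picture): "mask" (400x640 bool, what is visible of it) and "centre" ([row, column] in pixels, amid what is visible of it).
The state is a dict: "time_s": time; "qpos": joint angles; "joint_vel": joint speeds; "tau": joint torques, N m; "ee_pos": TCP position; "eef_rot": TCP orientation; "force": force on the tool from outside, world axes, zero at the start; "moment": the same for the moment, N m; "grip_width": finger opening in m; "grip_force": force on a finger pad.
Only numpy, scipy, OpenCV 4.12 (cv2) and the standard library are available. Lean on these libraries where they do the work, as an engineer would, in place of code of your own. Each camera call takes 0.05 s, during which the arm holds its last target. There are 200 camera calls.

TASK

Clear the marble slab of its three small round steel setting anvils: push them lightly across the slab with the fingertips and over its edge, so that all three drop into the open wooden tray beside it and come to rest there. Only push them, do not pinch or pick them up, and leave the other tools and the wax where they are.

Things in the scene. Friction and masses are not known exactly. Their poses are not given: they have to be found in the camera images.
- anvil1: solid round steel setting anvil, a disc 30 mm across and 14 mm high with a shallow bright dish on top, about 75 g, loose and lying flat on the slab. Origin: centre of its underside, z up. Alike with the two others.
- anvil2: solid round steel setting anvil, a disc 30 mm across and 14 mm high with a shallow bright dish on top, about 75 g, loose and lying flat on the slab. Origin: centre of its underside, z up. Alike with the two others.
- anvil3: solid round steel setting anvil, a disc 30 mm across and 14 mm high with a shallow bright dish on top, about 75 g, loose and lying flat on the slab. Origin: centre of its underside, z up. Alike with the two others.
- slab: fixed white marble slab, 280 mm (its x) by 300 mm (its y) by 40 mm high, flat smooth top with no rim. Origin: centre of its underside, on the bench; its top is 40 mm above that. Turned by up to 0.2 rad about the vertical.
- tray: fixed open wooden tray, outside 220 mm (its x, parallel to the slab's x) by 150 mm (its y) by 25 mm high, walls and floor 5 mm. It stands on the bench 2 mm from the slab's +y or -y edge (varies); its rim is 15 mm below the slab's top. Its centre is 227 mm from the slab's centre along the slab's y, up to 20 mm off it along x. Origin: centre of its underside.
- stone: fixed sharpening stone on a wooden base, 220 mm (x) by 90 mm (y) by 32 mm high, at the slab's other side, not a place for the anvils. Origin: centre of its underside.
- slicker: wooden edge slicker, a small turned post 26 mm across and 50 mm high, standing loose on the slab among the anvils. Origin: centre of its foot. To be left alone.
- punch: steel hand punch, stepped post 24 mm across at the foot and 48 mm high, standing loose on the slab among the anvils. Origin: centre of its foot. To be left alone.
- wax: yellow cake of wax, 32 by 50 by 20 mm high, loose near the slab's far edge (+x in the slab's frame). Origin: centre of its underside. To be left alone.
- hammer: hammer 240 mm long lying on the bench to the robot's left. To be left alone.
- knife: flat skiving knife, 210 mm long with a wooden handle, lying on the bench to the robot's right. To be left alone.
- jar: amber glass jar with a black lid, 70 mm across and 90 mm high, standing on the bench to the robot's left. Origin: centre of its foot. To be left alone.
- spool: spool of thread, 56 mm across and 65 mm high, standing on the bench to the robot's right. Origin: centre of its foot. To be left alone.

How it is judged:
At the end, for the whole second after the job is handed in: All three anvils lie at rest inside the tray, their origins within its outline (108 mm from its centre in its x, 73 mm in its y) and less than 30 mm above the bench; speed below 0.02 m/s (x of anvil1 in the frame of tray between -0.108 and 0.108 m and y of anvil1 in the frame of tray between -0.073 and 0.073 m and z of each of anvil1, anvil2, anvil3 in the frame of tray below 0.03 m and linear speed of each of anvil1, anvil2, anvil3 below 0.02 m/s and x of anvil2 in the frame of tray between -0.108 and 0.108 m and y of anvil2 in the frame of tray between -0.073 and 0.073 m and x of anvil3 in the frame of tray between -0.108 and 0.108 m and y of anvil3 in the frame of tray between -0.073 and 0.073 m); the robot touches nothing.
It fails at once if an anvil is lifted: its underside more than 25 mm above the slab's top (z of any of anvil1, anvil2, anvil3 in the frame of slab above 0.065 m).
It fails at once if an anvil is pinched or pressed hard: fingers press on it with more than 25 N (contact force between the fingers and anvil1 above 25 N or contact force between the fingers and anvil2 above 25 N or contact force between the fingers and anvil3 above 25 N).
It fails at once if one of the other things (slicker, punch, wax, hammer, knife, jar, spool) is moved by more than 15 mm (distance of any of slicker, punch, wax, hammer, knife, jar, spool from where it was at the start of the episode above 0.015 m).
It fails at once if the slicker, punch, jar or spool is tipped by more than 0.5 rad (angle between any of slicker, punch, jar, spool's own z axis and vertical above 0.5 rad).
It also fails if it takes over 58 s, if anything falls off the work surface, if the arm or the gripper's body presses on something with over 40 N, if the wrist force passes 120 N, or if a joint passes its speed limit or range.

## Working session

There is one attempt and no reset: what is moved stays moved. The work goes in short steps, Python scripts to look and compute and a tool call to move; the robot and the scene stay as the last step left them, time stands still between calls to the robot, and variables do not carry over. Pictures are saved under pics/ and viewed, at most 10 in all, crops included, and the job is handed in when it is done.

Besides the shell and the picture viewer there is one more tool, called by a JSON object that holds its "name" and its "arguments". move_arm: Moves the arm, as the interface text tells. Its arguments: {"type":"object","properties":{"increments":{"type":"array","items":{"type":"array","items":{"type":"number"}}},"force":{"type":"number"}},"required":["increments"]}

```bash
mkdir -p pics; cat > h.py <<'E'
from station import ctrl
import numpy as np, cv2
def ground(p,px,z):
    K=p["K"];T=np.array(p["pose"]);d=T[:3,:3]@np.linalg.inv(K)@np.array([px[0],px[1],1.]);o=T[:3,3]
    return o+d*(z-o[2])/d[2]
def proj(p,X):
    T=np.linalg.inv(np.array(p["pose"]));c=T[:3,:3]@np.array(X)+T[:3,3];u=np.array(p["K"])@c;return u[:2]/u[2]
E
python3 - <<'E'
from h import *
print(ctrl.get_obs())
for n in ["scene","side"]:
    p=ctrl.camera(n);cv2.imwrite(f"pics/{n}0.png",p["color"])
    print(n,np.round(p["pose"],3).tolist())
    for o,z in [("anvil1",.047),("slicker",.065),("punch",.064),("wax",.05),("slab",.04),("tray",.01),("stone",.03)]:
        for r in ctrl.cut_out(o,p)[:4]:
            c=r["centre"];print(o,round(r["conf"],2),np.round(c),ground(p,c[::-1],z).round(3), int(r["mask"].sum()))
E
```

```text
{'time_s': 0.0, 'qpos': array([ 1.09938166e+00,  3.00487436e-01,  1.52154951e+00, -7.90182847e-06,
        1.32069425e+00, -6.66228368e-02]), 'joint_vel': array([-1.05946170e-05,  2.26921444e-03, -7.80861286e-04,  3.52517221e-04,
        4.37560414e-04, -2.90879830e-04]), 'tau': array([ 2.53477401e-04, -5.31809986e+01, -3.52732050e+01,  7.08064903e-02,
        2.44740327e-02, -6.79042205e-05]), 'ee_pos': array([0.21649215, 0.50529074, 0.17379074]), 'eef_rot': array([-3.14045613e+00, -6.81600281e-05,  2.73680274e+00]), 'force': array([-0.19924998, -0.25759651, -0.71120503]), 'moment': array([-0.03560906,  0.07575427,  0.01256439]), 'grip_force': 0.0, 'grip_width': 0.09372758601093768}
scene [[0.322, 0.701, -0.636, 1.459], [0.946, -0.25, 0.204, -0.304], [-0.016, -0.667, -0.745, 1.148], [0.0, 0.0, 0.0, 1.0]]
anvil1 0.62 [207. 283.] [ 0.511 -0.092  0.047] 80
anvil1 0.59 [229. 304.] [ 0.608 -0.062  0.047] 74
slicker 0.45 [206. 344.] [0.58  0.068 0.065] 131
punch 0.47 [233. 338.] [0.664 0.017 0.064] 109
wax 0.76 [254. 301.] [ 0.686 -0.095  0.05 ] 217
slab 0.69 [223. 317.] [ 0.594 -0.019  0.04 ] 8141
tray 0.78 [241. 236.] [ 0.556 -0.248  0.01 ] 3602
stone 0.62 [209. 385.] [0.601 0.186 0.03 ] 1818
side [[-0.991, -0.08, 0.11, 0.385], [-0.135, 0.509, -0.85, 1.198], [0.012, -0.857, -0.515, 0.781], [0.0, 0.0, 0.0, 1.0]]
anvil1 0.71 [156. 384.] [ 0.334 -0.41   0.047] 250
anvil1 0.48 [191. 302.] [ 0.606 -0.077  0.047] 59
punch 0.5 [199. 276.] [0.675 0.018 0.064] 58
wax 0.55 [185. 280.] [ 0.691 -0.103  0.05 ] 109
wax 0.52 [149. 322.] [ 0.583 -0.425  0.05 ] 235
slab 0.69 [213. 312.] [0.556 0.043 0.04 ] 4729
tray 0.88 [172. 326.] [ 0.552 -0.299  0.01 ] 932
tray 0.44 [215. 333.] [ 0.491 -0.001  0.01 ] 80
stone 0.77 [248. 292.] [0.587 0.22  0.03 ] 1856
```

```bash
python3 - <<'E'
import cv2
a=cv2.imread("pics/scene0.png")[150:310,190:430]
cv2.imwrite("pics/sc.png",cv2.resize(a,None,fx=3.3,fy=3.3,interpolation=cv2.INTER_CUBIC))
E
```

```text
(no output)
```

View pics/sc.png

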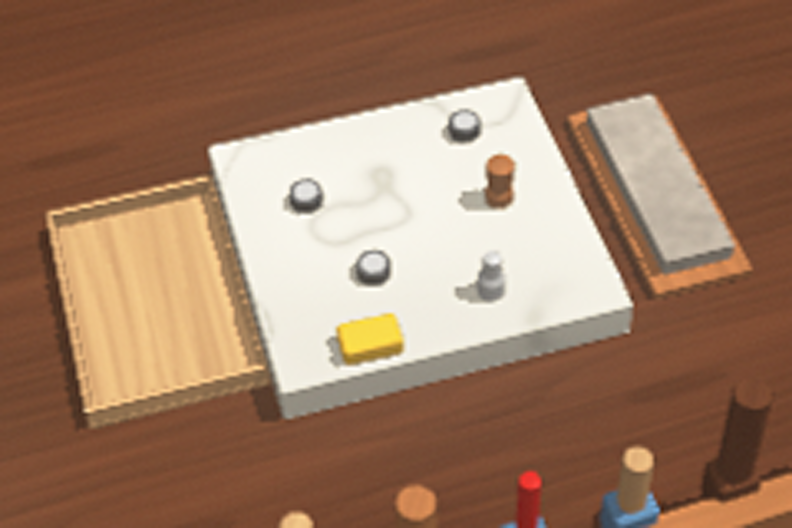

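The crop shows the three anvils at (306,195), (373,267) and (463,125), with the slicker at (500,180), the punch at (491,278) and the wax at (370,338). The tray is on the left, at −y.

```bash
cat >> h.py <<'E'
def slabcorners(p,cs): return np.array([ground(p,c,.04)[:2] for c in cs])
def inc(target,yaw,R=None):
    from scipy.spatial.transform import Rotation as S
    o=ctrl.get_obs();R0=S.from_euler("xyz",o["eef_rot"]).as_matrix()
    R1=S.from_euler("xyz",[np.pi,0,yaw]).as_matrix()
    print("pos",o["ee_pos"].round(4),"rot",o["eef_rot"].round(3),"t",o["time_s"],"units",(R0.T@(np.array(target)-o["ee_pos"])/.05).round(3),"rotvec",S.from_matrix(R0.T@R1).as_rotvec().round(3))
E
python3 - <<'E'
from h import *
p=ctrl.camera("scene")
full=lambda q:(190+q[0]/3.3,150+q[1]/3.3)
c=slabcorners(p,[full(q) for q in [(210,147),(523,78),(630,308),(285,392)]])
print(c.round(3),c.mean(0)); e=[c[(i+1)%4]-c[i] for i in range(4)]
print([(round(np.linalg.norm(v),3),round(np.degrees(np.arctan2(v[1],v[0])),1)) for v in e])
for q in [(306,192),(373,264),(463,122)]: print(ground(p,full(q),.05).round(3))
inc([.5,-.02,.32],np.pi/2)
w=ctrl.camera("wrist");print(w["K"],np.round(w["tool_from_camera"],3))
E
```

```text
[[ 0.427 -0.16 ]
 [ 0.44   0.137]
 [ 0.719  0.122]
 [ 0.704 -0.169]] [ 0.57244378 -0.01750381]
[(np.float64(0.297), np.float64(87.5)), (np.float64(0.279), np.float64(-3.0)), (np.float64(0.291), np.float64(-92.9)), (np.float64(0.277), np.float64(178.1))]
[ 0.516 -0.095  0.05 ]
[ 0.612 -0.065  0.05 ]
[0.483 0.062 0.05 ]
pos [0.2166 0.5056 0.1744] rot [ 3.142 -0.     2.737] t 0.85 units [-9.349 -7.429 -2.913] rotvec [ 0.    -0.     1.166]
[[309.70691629   0.         314.57504317]
 [  0.         309.70691629 193.96387991]
 [  0.           0.           1.        ]] [[-0.001 -0.961 -0.277  0.08 ]
 [ 1.    -0.001 -0.002 -0.   ]
 [ 0.001 -0.277  0.961 -0.21 ]
 [ 0.     0.     0.     1.   ]]
```

{"name": "move_arm", "arguments": {"increments": [[0.2,-0.55,-0.44,-0.17,0,0,0],[0.2,-0.55,-0.44,-0.17,0,0,0],[0.2,-0.55,-0.44,-0.17,0,0,0],[0.2,-0.55,-0.44,-0.17,0,0,0],[0.2,-0.55,-0.44,-0.17,0,0,0],[0.2,-0.55,-0.44,-0.17,0,0,0],[0.2,-0.55,-0.44,-0.17,0,0,0],[0.2,-0.55,-0.44,-0.17,0,0,0],[0.2,-0.55,-0.44,-0.17,0,0,0],[0.2,-0.55,-0.44,-0.17,0,0,0],[0.2,-0.55,-0.44,-0.17,0,0,0],[0.2,-0.55,-0.44,-0.17,0,0,0],[0.2,-0.55,-0.44,-0.17,0,0,0],[0.2,-0.55,-0.44,-0.17,0,0,0],[0.2,-0.55,-0.44,-0.17,0,0,0],[0.2,-0.55,-0.44,-0.17,0,0,0],[0.2,-0.55,-0.44,-0.17,0,0,0]]}}

```text
time_s: 2.6
ee_pos: [0.4995, -0.0238, 0.3193]
eef_rot: [3.141, 0.0, 2.737]
force: [-0.1, -0.2, 0.5]
grip_width: 0.0188
grip_force: 0.0
```

{"name": "move_arm", "arguments": {"increments": [[0.2,0,0,0,0,0,0.146],[0.2,0,0,0,0,0,0.146],[0.2,0,0,0,0,0,0.146],[0.2,0,0,0,0,0,0.146],[0.2,0,0,0,0,0,0.146],[0.2,0,0,0,0,0,0.146],[0.2,0,0,0,0,0,0.146],[0.2,0,0,0,0,0,0.146],[0.2,0,0,0,0,0,0.04],[0.2,0,0,0,0,0,0]]}}

```text
time_s: 3.6
ee_pos: [0.499, -0.0223, 0.3189]
eef_rot: [3.142, 0.0, 1.528]
force: [0.3, -1.1, -0.1]
grip_width: 0.0184
grip_force: 0.0
```

```bash
cat >> h.py <<'E'
def look(name="wrist",save=None):
    from scipy.spatial.transform import Rotation as S
    o=ctrl.get_obs();p=ctrl.camera("wrist")
    T=np.eye(4);T[:3,:3]=S.from_euler("xyz",o["eef_rot"]).as_matrix();T[:3,3]=o["ee_pos"]
    p2=dict(K=np.array(p["K"]),T=T@np.array(p["tool_from_camera"]))
    if save: cv2.imwrite("pics/"+save,p["color"])
    return p,p2
def wground(p2,px,z):
    K=p2["K"];x=(px[0]-K[0,2])/K[0,0];y=(px[1]-K[1,2])/K[1,1];r=np.hypot(x,y)
    d=p2["T"][:3,:3]@np.array([x/r*np.sin(r),y/r*np.sin(r),np.cos(r)]);o=p2["T"][:3,3]
    return (o+d*(z-o[2])/d[2])[:2]
E
python3 - <<'E'
from h import *
print(ctrl.get_obs()["grip_width"]);inc([.5,-.02,.32],np.pi/2)
p,p2=look(save="w1.png")
for o,z in [("anvil1",.047),("slicker",.065),("punch",.064),("wax",.05),("tray",.01)]:
    for r in ctrl.cut_out(o,p)[:4]:
        c=r["centre"];print(o,round(r["conf"],2),np.round(c),wground(p2,c[::-1],z).round(4), int(r["mask"].sum()))
E
```

```text
0.01840843774171776
pos [ 0.499  -0.0223  0.3189] rot [3.142 0.    1.528] t 3.6 units [ 0.047  0.018 -0.023] rotvec [ 0.     0.    -0.042]
anvil1 0.68 [182. 388.] [ 0.6173 -0.0659] 269
anvil1 0.57 [202. 326.] [ 0.5149 -0.0965] 270
anvil1 0.56 [107. 302.] [0.4828 0.0584] 260
slicker 0.49 [104. 360.] [0.5704 0.0605] 259
punch 0.55 [132. 418.] [0.6624 0.016 ] 223
punch 0.44 [104. 359.] [0.5689 0.0601] 274
wax 0.79 [197. 424.] [ 0.6805 -0.0943] 629
tray 0.9 [265. 328.] [ 0.5155 -0.2344] 3886
tray 0.56 [131. 418.] [0.6796 0.0134] 221
```

View pics/w1.png

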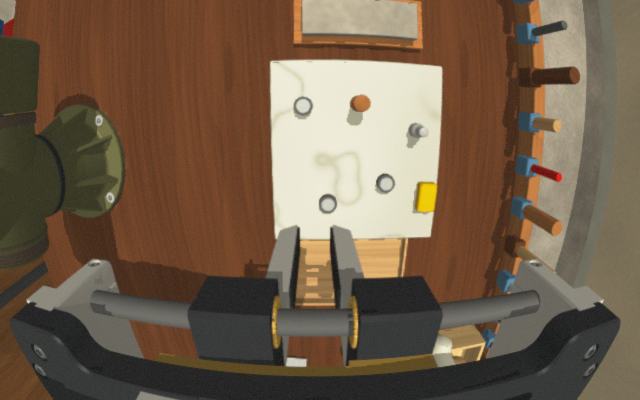

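The wrist picture shows anvils at (388,182), (326,202) and (302,107), which agrees with the scene camera. The slicker is at (360,104), the punch at (418,131) and the wax at (425,197). The tray lies behind the fingers, with its right edge near column 405.

{"name": "move_arm", "arguments": {"increments": [[0.2,-0.33,0.2,0.5,0,0,0],[0.2,-0.33,0.19,0.8,0,0,0],[0.2,0,0,0.8,0,0,0],[0.2,0,0,0.8,0,0,0],[0.2,0,0,0.8,0,0,0],[0.2,0,0,0.8,0,0,0],[0.2,0,0,0.5,0,0,0],[0.2,0,0,0.2,0,0,0],[0.2,0,0,0.2,0,0,0],[0.2,0,0,0,0,0,0]]}}

```text
time_s: 4.9
ee_pos: [0.5171, -0.0561, 0.0487]
eef_rot: [-3.141, -0.0, 1.529]
force: [-0.5, 0.2, -0.4]
grip_width: 0.0188
grip_force: 0.0
```

```bash
python3 - <<'E'
from h import *
inc([.517,-.056,.0445],1.524)
img=cv2.imread("pics/w1.png")
p=ctrl.camera("scene")
full=lambda q:(190+q[0]/3.3,150+q[1]/3.3)
for q in [(48,213),(205,180),(268,365),(90,415)]: print(ground(p,full(q),.025).round(3))
for r in ctrl.cut_out("anvil1",p)[:4]: print(r["conf"],ground(p,r["centre"][::-1],.047).round(3))
E
```

```text
pos [ 0.5171 -0.0561  0.0487] rot [-3.141 -0.     1.529] t 4.9 units [ 0.003 -0.003  0.084] rotvec [-0.    -0.     0.005]
[ 0.442 -0.312  0.025]
[ 0.451 -0.172  0.025]
[ 0.664 -0.173  0.025]
[ 0.663 -0.32   0.025]
0.61 [0.487 0.055 0.047]
0.54 [ 0.61  -0.066  0.047]
```

{"name": "move_arm", "arguments": {"increments": [[0.2,-0.1,0,0.08,0,0,0],[0.2,-0.1,0,0,0,0,0],[0.2,-0.1,0,0,0,0,0],[0.2,-0.1,0,0,0,0,0],[0.2,-0.1,0,0,0,0,0],[0.2,-0.1,0.02,0,0,0,0],[0.2,-0.15,0.03,0,0,0,0],[0.2,-0.2,0.04,0,0,0,0],[0.2,-0.25,0.05,0,0,0,0],[0.2,-0.3,0.06,0,0,0,0],[0.2,-0.3,0.06,0,0,0,0],[0.2,-0.3,0.04,0,0,0,0],[0.2,-0.3,0,0,0,0,0],[0.2,-0.2,0,0,0,0,0],[0.2,0,0,0,0,0,0],[0.2,0,0,-0.4,0,0,0],[0.2,0.5,0,-0.8,0,0,0],[0.2,0.5,0,-0.8,0,0,0],[0.2,0,0,0,0,0,0]]}}

```text
time_s: 6.9
ee_pos: [0.531, -0.1348, 0.1502]
eef_rot: [3.134, 0.002, 1.531]
force: [0.1, 0.5, -0.3]
grip_width: 0.0189
grip_force: 0.0
```

```bash
python3 - <<'E'
from h import *
inc([.618,-.026,.0445],1.524)
p=ctrl.camera("scene")
for o in ["anvil1","slicker","punch","wax"]:
  for r in ctrl.cut_out(o,p)[:4]: print(o,r["conf"],r["centre"],ground(p,r["centre"][::-1],.047).round(3))
a=p["color"][150:310,190:430]
cv2.imwrite("pics/s2.png",cv2.resize(a,None,fx=3.3,fy=3.3,interpolation=cv2.INTER_CUBIC))
E
```

```text
pos [ 0.531  -0.1348  0.1502] rot [3.134e+00 2.000e-03 1.531e+00] t 6.9 units [2.247 1.636 2.124] rotvec [0.008 0.002 0.007]
anvil1 0.52 [186.7, 331.5] [0.481 0.066 0.047]
anvil1 0.42 [210.9, 281.3] [ 0.522 -0.102  0.047]
slicker 0.63 [205.6, 341.2] [0.561 0.067 0.047]
punch 0.62 [230.7, 336.5] [0.643 0.022 0.047]
wax 0.66 [250.1, 304.2] [ 0.676 -0.083  0.047]
```

View pics/s2.png

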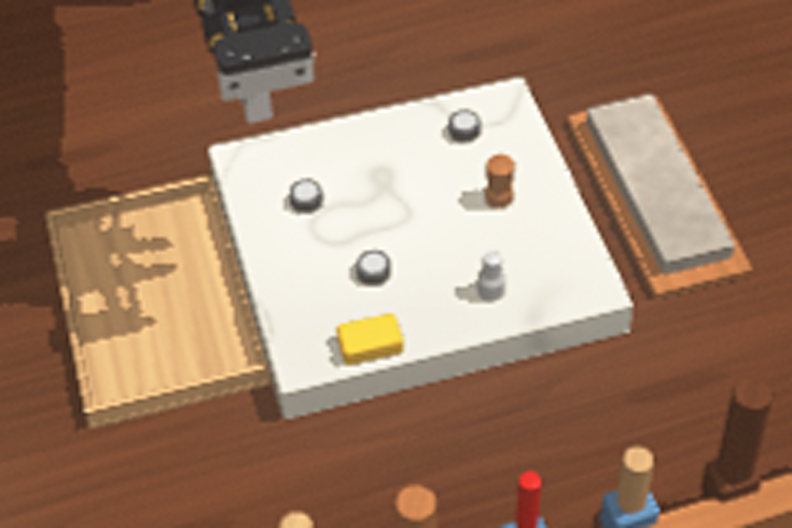

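The picture shows all three anvils still where they were, with (306,195) unmoved. The fingers are at (258,115). I'll check where the TCP projects.

```bash
python3 - <<'E'
from h import *
o=ctrl.get_obs();print(o["ee_pos"],o["qpos"])
for n in ["scene","side"]:
    p=ctrl.camera(n);u=proj(p,o["ee_pos"]);print(n,u,(u-[190,150])*3.3, p.keys(), [ (k,v) for k,v in p.items() if k not in("color","K","pose")])
    cv2.imwrite(f"pics/{n}3.png",p["color"])
im=cv2.imread("pics/side3.png");p,p2=look(save="w3.png")
im2=cv2.imread("pics/scene3.png")
out=np.vstack([cv2.resize(np.hstack([im[100:300],im2[100:300]]),(800,125)),np.hstack([cv2.resize(p["color"],(640,400)),np.zeros((400,160,3),np.uint8)])])
cv2.imwrite("pics/m3.png",out)
for r in ctrl.cut_out("anvil1",p): print(r["conf"],wground(p2,r["centre"][::-1],.047),r["centre"])
E
```

```text
[ 0.52807565 -0.13688033  0.14338644] [-3.20728529e-01  3.18462100e-01  1.57077509e+00 -7.03320215e-05
  1.25473080e+00 -2.78341179e-01]
scene [267.14556932 192.467167  ] [254.58037877 140.14165111] dict_keys(['color', 'K', 'pose', 'shot']) [('shot', 8)]
side [327.72719808 159.39240576] [454.49975367  30.994939  ] dict_keys(['color', 'K', 'pose', 'shot']) [('shot', 9)]
0.77 [ 0.61399791 -0.06614975] [114.4, 396.8]
0.64 [0.48344574 0.05184437] [5.1, 261.0]
0.58 [ 0.51393048 -0.09524878] [146.1, 298.2]
```

View pics/m3.png

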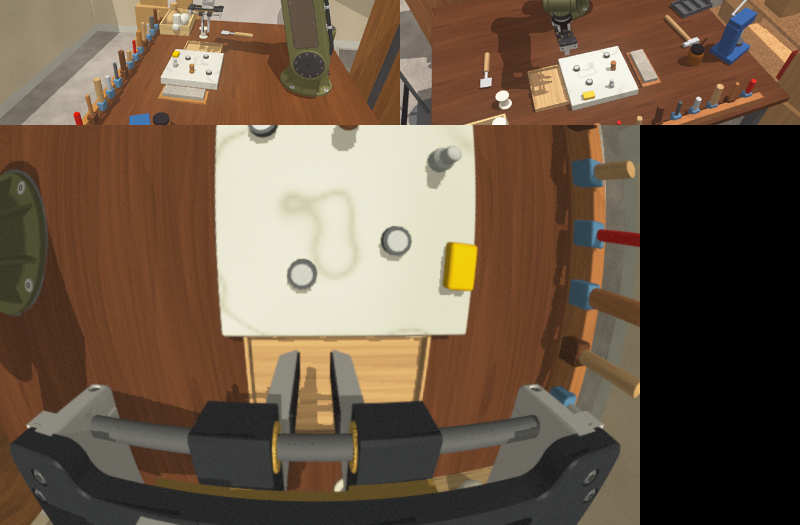

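The wrist picture shows anvils at (302,149 below the seam) and (397,115), both unmoved. The fingers seem to have passed above the anvil, so I'll check for a height offset with enlarged crops and the projected TCP.

```bash
python3 - <<'E'
from h import *
o=ctrl.get_obs();print(o["ee_pos"])
out=[]
for n in ["scene","side"]:
    p=ctrl.camera(n);u=proj(p,o["ee_pos"]);x,y=np.round(u).astype(int)
    c=cv2.resize(p["color"][y-30:y+30,x-40:x+40],(480,360),interpolation=cv2.INTER_NEAREST)
    for dz in [0,.01,.02]:
        v=(proj(p,o["ee_pos"]+[0,0,dz])-[x-40,y-30]+.5)*6
        cv2.circle(c,tuple(int(t) for t in v),3,(0,0,255) if dz==0 else (0,255,0),-1)
    out.append(cv2.resize(c,(400,300)))
cv2.imwrite("pics/tip.png",np.hstack(out))
E
```

```text
[ 0.52844501 -0.13695827  0.14404742]
```

View pics/tip.png

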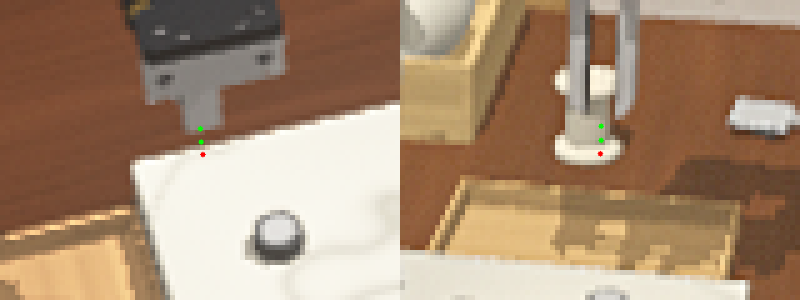

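The left crop puts the fingertip end at (200,130), about 20 mm above the TCP mark. The right crop agrees. So the real tips sit about 20 mm above the reported TCP, which explains the miss. I'll go behind the anvil and feel for the slab.

```bash
python3 - <<'E'
from h import *
inc([.517,-.055,.032],1.524)
E
```

```text
pos [ 0.5286 -0.1369  0.1444] rot [-3.141 -0.     1.528] t 7.45 units [ 1.626 -0.3    2.249] rotvec [-0.001 -0.     0.004]
```

{"name": "move_arm", "arguments": {"increments": [[0.2,0.4,-0.1,0,0,0,0],[0.2,0.6,-0.1,0,0,0,0],[0.2,0.6,-0.1,0.2,0,0,0],[0.2,0.03,0,0.6,0,0,0],[0.2,0,0,0.6,0,0,0],[0.2,0,0,0.4,0,0,0],[0.2,0,0,0.3,0,0,0],[0.2,0,0,0.15,0,0,0],[0.2,0,0,0,0,0,0],[0.2,0,0,0,0,0,0],[0.2,0,0,0,0,0,0]]}}

```text
time_s: 8.55
ee_pos: [0.5177, -0.0548, 0.0332]
eef_rot: [3.14, 0.0, 1.529]
force: [0.0, 0.0, -0.2]
grip_width: 0.0187
grip_force: 0.0
```

{"name": "move_arm", "arguments": {"increments": [[0.2,0,0,0.03,0,0,0],[0.2,0,0,0.03,0,0,0],[0.2,0,0,0,0,0,0],[0.2,0,0,0,0,0,0]]}}

```text
time_s: 8.95
ee_pos: [0.5172, -0.0546, 0.0294]
eef_rot: [-3.142, 0.0, 1.529]
force: [0.4, 0.7, 0.1]
grip_width: 0.0188
grip_force: 0.0
```

```bash
python3 - <<'E'
from h import *
o=ctrl.get_obs();inc([.517,-.055,.025],1.524);print(o["force"])
out=[]
for n in ["scene","side"]:
    p=ctrl.camera(n);u=proj(p,o["ee_pos"]);x,y=np.round(u).astype(int)
    c=cv2.resize(p["color"][y-30:y+30,x-40:x+40],(480,360),interpolation=cv2.INTER_NEAREST)
    for dz in [0,.01,.02]:
        v=(proj(p,o["ee_pos"]+[0,0,dz])-[x-40,y-30]+.5)*6
        cv2.circle(c,tuple(int(t) for t in v),3,(0,0,255) if dz==0 else (0,255,0),-1)
    out.append(cv2.resize(c,(400,300)))
cv2.imwrite("pics/tip2.png",np.hstack(out))
E
```

```text
pos [ 0.5172 -0.0546  0.0294] rot [-3.142  0.     1.529] t 8.95 units [-0.008 -0.003  0.087] rotvec [-0.     0.     0.005]
[0.40801815 0.69824206 0.10308404]
```

View pics/tip2.png

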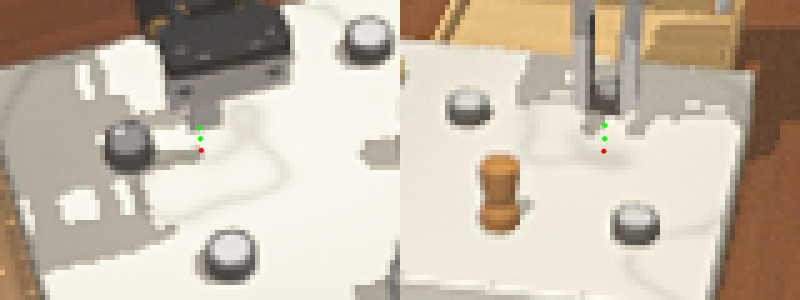

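The tips are still clear of the slab, with small shadow gaps near (200,128) left and (595,130) right. The reported z is already below the slab top, so I'll descend in small steps until I feel contact.

{"name": "move_arm", "arguments": {"increments": [[0.2,0,0,0.03,0,0,0],[0.2,0,0,0.03,0,0,0],[0.2,0,0,0.0,0,0,0]]}}

```text
time_s: 9.35
ee_pos: [0.517, -0.0546, 0.0261]
eef_rot: [-3.141, -0.0, 1.529]
force: [-0.3, 0.3, 0.8]
grip_width: 0.0191
grip_force: 0.0
```

{"name": "move_arm", "arguments": {"increments": [[0.2,0,0,0.03,0,0,0],[0.2,0,0,0.0,0,0,0]]}}

```text
time_s: 9.55
ee_pos: [0.5171, -0.0546, 0.0246]
eef_rot: [-3.141, -0.0, 1.529]
force: [0.1, 0.0, 0.3]
grip_width: 0.0187
grip_force: 0.0
```

{"name": "move_arm", "arguments": {"increments": [[0.2,0,0,0.03,0,0,0],[0.2,0,0,0.0,0,0,0]]}}

```text
time_s: 9.75
ee_pos: [0.5171, -0.0546, 0.0232]
eef_rot: [-3.141, -0.0, 1.529]
force: [-0.3, -0.3, -0.4]
grip_width: 0.0192
grip_force: 0.0
```

{"name": "move_arm", "arguments": {"increments": [[0.2,0,0,0.03,0,0,0],[0.2,0,0,0.0,0,0,0]]}}

```text
time_s: 9.95
ee_pos: [0.5171, -0.0546, 0.0217]
eef_rot: [-3.141, -0.0, 1.529]
force: [-0.3, -0.1, 0.7]
grip_width: 0.0187
grip_force: 0.0
```

{"name": "move_arm", "arguments": {"increments": [[0.2,0,0,0.02,0,0,0],[0.2,0,0,0.0,0,0,0]]}}

```text
time_s: 10.15
ee_pos: [0.5171, -0.0546, 0.0207]
eef_rot: [-3.141, -0.0, 1.529]
force: [0.1, 0.2, -0.7]
grip_width: 0.0189
grip_force: 0.0
```

{"name": "move_arm", "arguments": {"increments": [[0.2,0,0,0.02,0,0,0],[0.2,0,0,0.0,0,0,0]]}}

```text
time_s: 10.35
ee_pos: [0.5171, -0.0546, 0.0197]
eef_rot: [-3.141, -0.0, 1.529]
force: [-0.2, 0.6, -0.5]
grip_width: 0.0187
grip_force: 0.0
```

{"name": "move_arm", "arguments": {"increments": [[0.2,0,0,0.02,0,0,0],[0.2,0,0,0.0,0,0,0]]}}

```text
time_s: 10.55
ee_pos: [0.5172, -0.0546, 0.0187]
eef_rot: [-3.141, -0.0, 1.529]
force: [0.6, 0.1, 0.2]
grip_width: 0.0187
grip_force: 0.0
```

{"name": "move_arm", "arguments": {"increments": [[0.2,0,0,0.02,0,0,0],[0.2,0,0,0.0,0,0,0]]}}

```text
time_s: 10.75
ee_pos: [0.5171, -0.0546, 0.0177]
eef_rot: [-3.141, -0.0, 1.529]
force: [0.5, 0.0, 0.5]
grip_width: 0.0188
grip_force: 0.0
```

The tips are now well below the anvil top and still off the slab, so I'll push.

{"name": "move_arm", "arguments": {"increments": [[0.2,-0.1,0,0,0,0,0],[0.2,-0.1,0,0,0,0,0],[0.2,-0.1,0,0,0,0,0],[0.2,-0.1,0,0,0,0,0],[0.2,-0.1,0,0,0,0,0],[0.2,-0.1,0.02,0,0,0,0],[0.2,-0.1,0.02,0,0,0,0],[0.2,-0.1,0.02,0,0,0,0]]}}

```text
time_s: 11.55
ee_pos: [0.5186, -0.0952, 0.0178]
eef_rot: [-3.142, -0.0, 1.529]
force: [-0.3, 0.1, 0.5]
grip_width: 0.0189
grip_force: 0.2
```

```bash
python3 - <<'E'
from h import *
inc([.53,-.182,.0185],1.524)
p,p2=look()
for o,z in [("anvil1",.047),("wax",.05),("punch",.06)]:
    for r in ctrl.cut_out(o,p)[:4]:
        c=r["centre"];print(o,round(r["conf"],2),np.round(c),wground(p2,c[::-1],z).round(4), int(r["mask"].sum()))
cv2.imwrite("pics/w5.png",p["color"])
E
```

```text
pos [ 0.5186 -0.0952  0.0178] rot [-3.142 -0.     1.529] t 11.55 units [-1.726  0.301 -0.013] rotvec [-0.    -0.     0.005]
anvil1 0.79 [264. 314.] [ 0.5175 -0.1154] 1415
anvil1 0.7 [  4. 248.] [0.486  0.0509] 495
wax 0.89 [221. 533.] [ 0.6827 -0.0948] 2733
punch 0.71 [ 63. 533.] [0.6635 0.0175] 1736
```

View pics/w5.png

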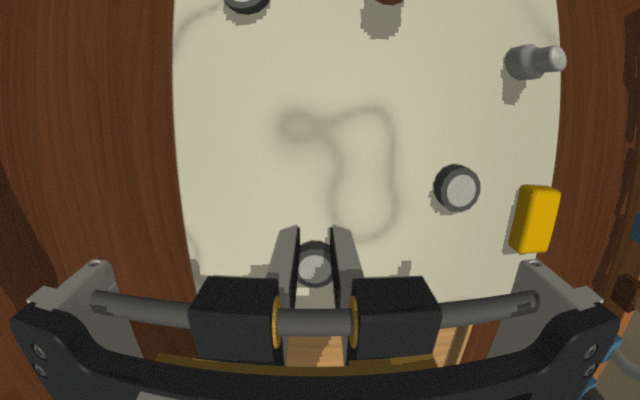

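The anvil, at (314,264), is caught centrally between the fingertips and moving. I'll continue over the edge.

{"name": "move_arm", "arguments": {"increments": [[0.2,-0.1,0.02,0,0,0,0],[0.2,-0.15,0.03,0,0,0,0],[0.2,-0.2,0.04,0,0,0,0],[0.2,-0.25,0.05,0,0,0,0],[0.2,-0.3,0.05,0,0,0,0],[0.2,-0.3,0.03,0,0,0,0],[0.2,-0.3,0,0,0,0,0],[0.2,-0.2,0,0,0,0,0],[0.2,0,0,0,0,0,0],[0.2,0,0,-0.4,0,0,0],[0.2,0.4,0,-0.8,0,0,0],[0.2,0.6,0.1,-0.4,0,0,0],[0.2,0.7,0.4,0,0,0,0],[0.2,0.7,0.5,0,0,0,0],[0.2,0.5,0.5,0,0,0,0],[0.2,0,0,0,0,0,0],[0.2,0,0,0,0,0,0]]}}

```text
time_s: 13.45
ee_pos: [0.6065, -0.0427, 0.0974]
eef_rot: [-3.141, -0.0, 1.53]
force: [-0.0, 0.6, -0.0]
grip_width: 0.0188
grip_force: 0.0
```

```bash
python3 - <<'E'
from h import *
inc([.616,-.022,.0178],1.524)
for n in ["scene","side"]:
  p=ctrl.camera(n)
  for o,z in [("anvil1",.047),("anvil1",.012)]:
    for r in ctrl.cut_out(o,p)[:4]: print(n,z,round(r["conf"],2),r["centre"],ground(p,r["centre"][::-1],z).round(3))
  if n=="scene":
    a=p["color"][150:310,190:430];cv2.imwrite("pics/s6.png",cv2.resize(a,None,fx=3.3,fy=3.3,interpolation=cv2.INTER_CUBIC))
E
```

```text
pos [ 0.6065 -0.0427  0.0974] rot [-3.141 -0.     1.53 ] t 13.45 units [0.421 0.174 1.591] rotvec [-0.001 -0.     0.006]
scene 0.047 0.5 [184.8, 332.4] [0.474 0.072 0.047]
scene 0.047 0.49 [230.2, 249.8] [ 0.561 -0.204  0.047]
scene 0.012 0.5 [184.8, 332.4] [0.443 0.083 0.012]
scene 0.012 0.49 [230.2, 249.8] [ 0.532 -0.201  0.012]
side 0.047 0.46 [213.9, 335.4] [0.48  0.05  0.047]
side 0.012 0.46 [213.9, 335.4] [ 0.484 -0.004  0.012]
```

View pics/s6.png

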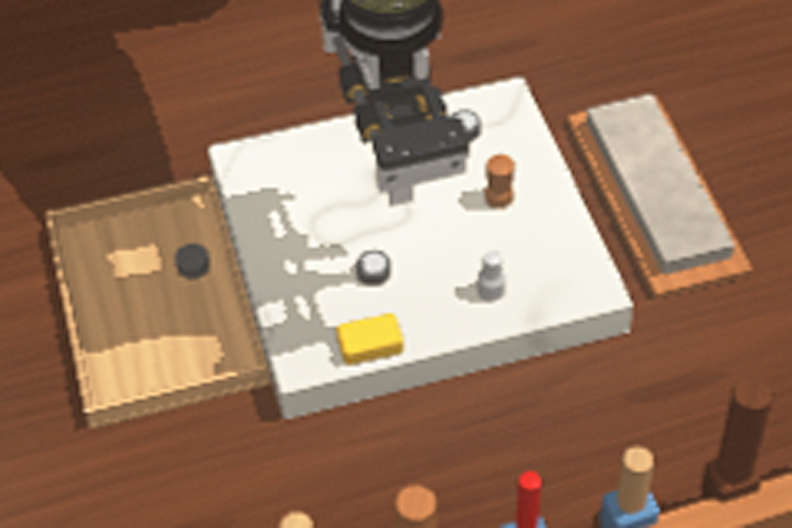

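Anvil 1 lies flat in the tray at about (.53,−.20), at (192,261) in the picture. Next is the anvil at (.615,−.066).

{"name": "move_arm", "arguments": {"increments": [[0.2,0.42,0.16,0,0,0,0],[0.2,0,0,0.3,0,0,0],[0.2,0,0,0.5,0,0,0],[0.2,0,0,0.4,0,0,0],[0.2,0,0,0.2,0,0,0],[0.2,0,0,0.1,0,0,0],[0.2,0,0,0.05,0,0,0],[0.2,0,0,0,0,0,0],[0.2,0,0,0,0,0,0],[0.2,0,0,0,0,0,0]]}}

```text
time_s: 14.75
ee_pos: [0.616, -0.0228, 0.021]
eef_rot: [3.141, 0.0, 1.529]
force: [0.5, 0.6, 0.7]
grip_width: 0.0188
grip_force: 0.0
```

{"name": "move_arm", "arguments": {"increments": [[0.2,-0.1,0,0,0,0,0],[0.2,-0.1,0,0,0,0,0],[0.2,-0.1,0,0,0,0,0],[0.2,-0.1,0,0,0,0,0],[0.2,-0.1,0,0,0,0,0],[0.2,-0.1,0,0,0,0,0],[0.2,-0.1,0,0,0,0,0],[0.2,-0.1,0,0,0,0,0]]}}

```text
time_s: 15.55
ee_pos: [0.6139, -0.0631, 0.0203]
eef_rot: [-3.142, -0.0, 1.529]
force: [0.1, 1.0, -0.4]
grip_width: 0.019
grip_force: 0.3
```

```bash
python3 - <<'E'
from h import *
inc([.611,-.185,.0185],1.524)
p,p2=look()
for o,z in [("anvil1",.047),("wax",.05),("punch",.06)]:
    for r in ctrl.cut_out(o,p)[:4]:
        c=r["centre"];print(o,round(r["conf"],2),np.round(c),wground(p2,c[::-1],z).round(4), int(r["mask"].sum()))
E
```

```text
pos [ 0.6139 -0.0631  0.0203] rot [-3.142 -0.     1.529] t 15.55 units [-2.438  0.044  0.036] rotvec [-0.    -0.     0.005]
anvil1 0.87 [ 64. 114.] [0.4844 0.0609] 1504
anvil1 0.7 [266. 318.] [ 0.6155 -0.0869] 1384
wax 0.76 [255. 418.] [ 0.6843 -0.0815] 2143
wax 0.29 [104. 395.] [0.6651 0.0177] 1737
punch 0.98 [105. 398.] [0.664  0.0174] 1690
```

{"name": "move_arm", "arguments": {"increments": [[0.2,-0.1,0,0,0,0,0],[0.2,-0.15,0,0,0,0,0],[0.2,-0.2,0,0,0,0,0],[0.2,-0.25,0,0,0,0,0],[0.2,-0.3,0,0,0,0,0],[0.2,-0.3,0,0,0,0,0],[0.2,-0.3,0,0,0,0,0],[0.2,-0.3,0,0,0,0,0],[0.2,-0.3,0,0,0,0,0],[0.2,-0.2,0,0,0,0,0],[0.2,0,0,0,0,0,0],[0.2,0,0,-0.4,0,0,0],[0.2,0,0,-0.8,0,0,0],[0.2,0,-0.1,-0.8,0,0,0],[0.2,0.5,-0.4,0,0,0,0],[0.2,0.7,-0.6,0,0,0,0],[0.2,0.7,-0.6,0,0,0,0],[0.2,0.7,-0.6,0,0,0,0],[0.2,0.7,-0.3,0,0,0,0],[0.2,0.7,0,0,0,0,0]]}}

```text
time_s: 17.75
ee_pos: [0.4859, 0.0244, 0.1209]
eef_rot: [3.141, -0.0, 1.529]
force: [0.9, -0.2, -0.1]
grip_width: 0.0192
grip_force: 0.0
```

{"name": "move_arm", "arguments": {"increments": [[0.2,0.7,0,0,0,0,0],[0.2,0.5,0,0,0,0,0],[0.2,0,0,0,0,0,0],[0.2,0,0,0,0,0,0]]}}

```text
time_s: 18.15
ee_pos: [0.4897, 0.0829, 0.1203]
eef_rot: [-3.141, 0.0, 1.53]
force: [-0.2, -0.1, 0.1]
grip_width: 0.0186
grip_force: 0.0
```

```bash
python3 - <<'E'
from h import *
inc([.486,.105,.0195],1.524)
p=ctrl.camera("scene")
for r in ctrl.cut_out("anvil1",p)[:4]: print(round(r["conf"],2),r["centre"],ground(p,r["centre"][::-1],.047).round(3),ground(p,r["centre"][::-1],.012).round(3))
E
```

```text
pos [0.4897 0.0829 0.1203] rot [-3.141  0.     1.53 ] t 18.15 units [ 0.438 -0.092  2.016] rotvec [-0.     0.     0.006]
0.54 [228.8, 246.6] [ 0.553 -0.211  0.047] [ 0.524 -0.208  0.012]
0.43 [187.5, 330.5] [0.483 0.062 0.047] [0.452 0.074 0.012]
```

{"name": "move_arm", "arguments": {"increments": [[0.2,0.44,-0.09,0,0,0,0],[0.2,0,0,0.4,0,0,0],[0.2,0,0,0.6,0,0,0],[0.2,0,0,0.5,0,0,0],[0.2,0,0,0.3,0,0,0],[0.2,0,0,0.1,0,0,0],[0.2,0,0,0.1,0,0,0],[0.2,0,0,0,0,0,0],[0.2,0,0,0,0,0,0]]}}

```text
time_s: 19.15
ee_pos: [0.4868, 0.1047, 0.021]
eef_rot: [3.141, -0.0, 1.529]
force: [-0.2, 0.1, 0.4]
grip_width: 0.0187
grip_force: 0.0
```

{"name": "move_arm", "arguments": {"increments": [[0.2,-0.1,0,0,0,0,0],[0.2,-0.1,0,0,0,0,0],[0.2,-0.1,0,0,0,0,0],[0.2,-0.1,0,0,0,0,0],[0.2,-0.1,0,0,0,0,0],[0.2,-0.1,0,0,0,0,0],[0.2,-0.1,0,0,0,0,0],[0.2,-0.1,0,0,0,0,0]]}}

```text
time_s: 19.95
ee_pos: [0.4847, 0.0644, 0.0204]
eef_rot: [3.142, -0.0, 1.529]
force: [-0.7, 1.1, 0.0]
grip_width: 0.0188
grip_force: 0.2
```

```bash
python3 - <<'E'
from h import *
inc([.488,-.185,.0195],1.524)
p,p2=look()
for r in ctrl.cut_out("anvil1",p)[:4]:
        c=r["centre"];print(round(r["conf"],2),np.round(c),wground(p2,c[::-1],.047).round(4), int(r["mask"].sum()))
p=ctrl.camera("scene")
a=p["color"][150:310,190:430];cv2.imwrite("pics/s7.png",cv2.resize(a,None,fx=3.3,fy=3.3,interpolation=cv2.INTER_CUBIC))
E
```

```text
pos [0.4847 0.0644 0.0204] rot [ 3.142 -0.     1.529] t 19.95 units [-4.981  0.276  0.017] rotvec [ 0.    -0.     0.005]
0.55 [263. 313.] [0.4832 0.0437] 1372
```

View pics/s7.png

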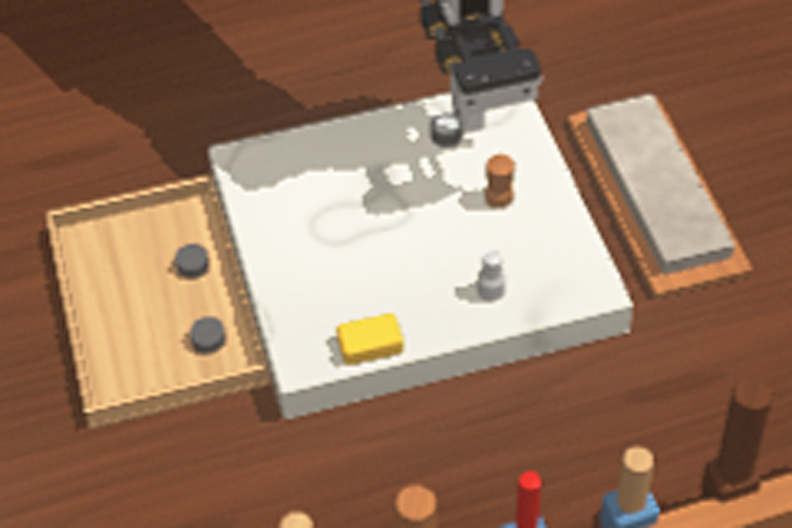

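Two anvils lie flat in the tray, at (192,261) and (207,335). The third, at (446,130), is against the fingers. Now for its push.

{"name": "move_arm", "arguments": {"increments": [[0.2,-0.1,0.02,0,0,0,0],[0.2,-0.15,0.02,0,0,0,0],[0.2,-0.2,0.02,0,0,0,0],[0.2,-0.25,0.02,0,0,0,0],[0.2,-0.3,0.02,0,0,0,0],[0.2,-0.3,0.02,0,0,0,0],[0.2,-0.3,0.02,0,0,0,0],[0.2,-0.3,0.02,0,0,0,0],[0.2,-0.3,0.02,0,0,0,0],[0.2,-0.3,0.02,0,0,0,0],[0.2,-0.3,0.02,0,0,0,0],[0.2,-0.3,0.02,0,0,0,0],[0.2,-0.3,0.02,0,0,0,0],[0.2,-0.3,0.02,0,0,0,0],[0.2,-0.3,0,0,0,0,0],[0.2,-0.3,0,0,0,0,0],[0.2,-0.3,0,0,0,0,0],[0.2,-0.3,0,0,0,0,0],[0.2,-0.2,0,0,0,0,0],[0.2,0,0,0,0,0,0]]}}

```text
time_s: 22.1
ee_pos: [0.4878, -0.1918, 0.0203]
eef_rot: [3.142, 0.0, 1.528]
force: [0.3, 0.1, 1.0]
grip_width: 0.019
grip_force: 0.0
```

{"name": "move_arm", "arguments": {"increments": [[0.2,0,0,-0.4,0,0,0],[0.2,0,0,-0.8,0,0,0],[0.2,0,0,-0.8,0,0,0],[0.2,0.5,0,-0.4,0,0,0],[0.2,0.7,0,0,0,0,0],[0.2,0.7,0,0,0,0,0],[0.2,0.5,0,0,0,0,0],[0.2,0,0,0,0,0,0],[0.2,0,0,0,0,0,0],[0.2,0,0,0,0,0,0]]}}

```text
time_s: 23.1
ee_pos: [0.493, -0.0712, 0.1403]
eef_rot: [-3.142, 0.0, 1.528]
force: [-0.9, -0.1, 0.2]
grip_width: 0.0192
grip_force: 0.0
```

```bash
python3 - <<'E'
from h import *
p=ctrl.camera("scene")
for r in ctrl.cut_out("anvil1",p)[:4]: print(round(r["conf"],2),r["centre"],ground(p,r["centre"][::-1],.012).round(3))
a=p["color"][150:310,190:430];cv2.imwrite("pics/s8.png",cv2.resize(a,None,fx=3.3,fy=3.3,interpolation=cv2.INTER_CUBIC))
E
```

```text
0.5 [228.6, 246.6] [ 0.523 -0.208  0.012]
0.47 [218.1, 241.2] [ 0.48  -0.214  0.012]
```

View pics/s8.png

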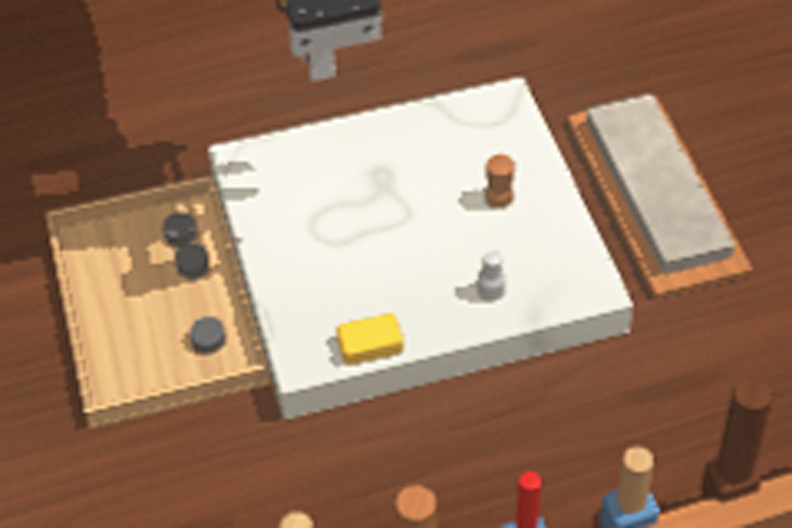

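All three anvils lie flat in the tray, at (180,228), (192,261) and (207,335). The slicker, punch and wax haven't moved, so I'm handing in.

```bash
python3 -c "
from station import ctrl
print(ctrl.hand_in())"
```

```text
the job is handed in; nothing more can be done
None
```

All three anvils were pushed over the slab's edge and lie flat in the tray with nothing else moved in the last picture; the job is handed in (about 23 s on the robot's clock), and the hand-in gave no verdict.

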